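Hang the saw's push block back on its peg

TASK

The band saw's plywood push block is standing on the bench. Pick it up and hang it by the hole in its upright board on the empty peg, so that it hangs freely between the post and the collar at the peg's end. Leave the metal plate on the other peg, the offcut and the glue bottle where they are.

Things in the scene. Friction and masses are not known exactly. Their poses are not given: they have to be found in the camera images.
- push_block_hole (a point): Hole centre of the loose plywood push block (0.3 kg), also the block's centre, 65 mm above its underside; 130 mm high, upright, z up. Base 180 (x) x 60 (y) x 15 mm with rubber sole; on it an upright board 90 mm (x) x 20 mm thick (y), with slanted braces at its foot. Round hole, 34 mm diameter along y, 48 mm of solid board above it, to grip across the 20 mm. Front and back alike: either may go on first.
- free_stand_peg (a point): Middle of the empty level steel peg, on its axis, 190 mm above the bench, z up. Peg 12 mm in diameter, sticking out along -x of this frame: post face 55 mm to +x, end 45 mm to -x, the last 8 mm being a collar 18 mm in diameter. When the block hangs, its hole's top edge rests on the peg, the hole's centre 11 mm below the axis.
- free_stand: Fixed wooden stand of the empty peg; origin under the post's centre on the bench. Post 30 mm (x) x 34 mm (y), 202 mm high, 12 mm above the peg's axis; foot 18 mm high, 110 mm wide (y), from x = -80 to +40 mm. The peg is along its -x.
- gauge_center (a point): Centre of a loose flat metal plate, 50 mm wide (y), 130 mm high (z), 6 mm thick (x), hanging by a small hole on the peg of a second, like fixed stand, 50 mm below that peg's axis. To be left alone. The two stands' places may be swapped.
- offcut_center (a point): Centre of a loose wooden offcut 90 x 45 x 38 mm (x, y, z) lying on the bench. To be left alone.
- glue_center (a point): Centre of a loose white glue bottle, 60 mm in diameter, 140 mm high, upright on the bench. To be left alone.

How it is judged:
At the end, for the whole second after the job is handed in: The push block hangs on the empty peg: the hole's centre is within 32 mm of the peg's middle along the peg, within 9 mm of its axis sideways and 6 to 16 mm below it, the block is upright within 0.2 rad, its hole in line with the peg within 0.3 rad, at rest (below 0.03 m/s and 0.3 rad/s) (x of push_block_hole in the frame of free_stand_peg between -0.032 and 0.032 m and y of push_block_hole in the frame of free_stand_peg between -0.009 and 0.009 m and z of push_block_hole in the frame of free_stand_peg between -0.016 and -0.006 m and angle between push_block_hole's own z axis and vertical below 0.2 rad and angle between the y axis of push_block_hole and the x axis of free_stand_peg, either way round below 0.3 rad and linear speed of push_block below 0.03 m/s and angular speed of push_block below 0.3 rad/s); the robot touches nothing.
It fails at once if the flat metal plate has been knocked off or pushed along its peg by more than 30 mm (distance of gauge_center from where it was at the start of the episode above 0.03 m).
It fails at once if the wooden offcut has been moved by more than 30 mm (distance of offcut_center from where it was at the start of the episode above 0.03 m).
It fails at once if the glue bottle has been moved by more than 30 mm (distance of glue_center from where it was at the start of the episode above 0.03 m).
It also fails if it takes over 61 s, if anything falls off the work surface, if the arm or the gripper's body presses on something with over 40 N, if the wrist force passes 120 N, or if a joint passes its speed limit or range.

ROBOT

A 7-joint arm with a two-finger parallel gripper is mounted at the origin on the work surface. World frame = base frame: x ahead of the robot, y to its left, z up, the work surface at z = 0. Lengths are in m, angles in rad, forces in N, time in s.
With the tool pointing down it reaches from about 0.35 to 0.9 m from the base axis. Payload 8.1 kg.
Tool frame: the origin (TCP) lies between the finger pads; the fingertips stand ahead of it and the grasp point (between the pads) is the TCP (bot.tip_reach is the z of the fingertips in the tool frame, in m); z points along the fingers, y is the line along which they close (so a half turn about z gives the same grasp; the last joint's range is limited). The gripper opens to 92 mm and grips with 3 to 60 N. Pads are 19 mm wide; open, the fingers measure 130 mm over their backs; the gripper's body (75 mm by 190 mm) begins 47 mm behind the grasp point.
Start: joints at [-1.345, 0.434, 0.025, 1.573, -0.012, 1.134, -0.075], TCP at [0.202, 0.592, 0.246] pointing down, gripper open.
Joint ranges: [-2.62, 2.62], [-0.44, 2.09], [-1.27, 1.32], [0.08, 2.57], [-1.32, 4.46], [0.12, 2], [-2.74, 2.74]. Speed limits (rad/s): [2.22, 2.22, 3.01, 3.01, 3.14, 3.14, 3.14].

INTERFACE

Orientations are given as a rotation vector (axis times angle).
In Python, from plant import readout, imaging, bot, nets gives the robot as it stands.
- The arm moves only by the shell command python3 -m creep 'ROWS'. ROWS is JSON, a list that holds one entry, the list of rows, each a list of 5 numbers: the shift along the tool's x, y, z in mm, then the turn about the tool's z in rad, then the opening, from 0 (shut) to 1 (fully open). In form: [[[tx, ty, tz, turn, gripper], ...]]. A call has 1 to 10 rows; each row shifts and turns the commanded pose from where the row before left it, along the tool's axes as they then stand; what a row does not reach is not made up. A row lasts 1/12 s, in which the tool goes at most 41.7 mm and 7.16 degrees, less where a joint would pass 70% of its speed; a pose out of reach is approached as far as the arm can. A call with a gripper value outside its range is refused whole. The fingers move at their own pace and stop on an object; the grip force is fixed at half the most. Time passes only in rows, so rows that do not move let the fingers close. It gives the time, the measured TCP pose, the force, the opening and the grip force at its end, in the units of the state.
- readout.read_state(): the state, without advancing time (a new reading comes with each control period).
- imaging.capture(name): name is "scene" or "top" or "wrist"; returns the picture (384x512x3 uint8, red, green, blue); there is no depth.
- imaging.calibration(name): a dict with "intrinsics" (3x3 intrinsics, pixels), "R" (3x3) and "t" (3): a world point X has camera coordinates R X + t; the wrist camera has in their place "T_tool_cam" (4x4, takes a point from camera to tool coordinates, whose origin is the TCP and whose axes are the flange's). Camera axes: x right, y down, z forward; pixel columns grow to the right and rows downward; lengths in m; the calibration is good to about 2 mm. A picture is of the moment at which its call begins: read the wrist's pose just before it. calibration takes no time and is no camera call.
- bot.hand_in(): hands the job in; it is judged then, once.
Trained networks look in the newest picture that a camera, given by its name, has taken for a name from the list of things; names that differ only in an ending like _2 or _b are one class to them, and where a whole thing is asked for, a point or a joint stands for the part that bears it (a point fixed in the world has none). Each returns a list of dicts, best first, with "p" (0 to 1); they miss things now and then, are a little off and sometimes report something else, mostly with a low value. They report only what shows in the picture. A call takes as long as a camera call.
- nets.cut_out(query, camera): "pixels" (384x512 bool, what is visible of it) and "rect" ([centre column, centre row, width, height] in pixels, round what is visible of it).
The state is a dict: "time": time; "q": joint angles; "qd": joint speeds; "tau": joint torques, N m; "tool_pos": TCP position; "ee_rot": TCP orientation; "wrist_force": force on the tool from outside, world axes, zero at the start; "torque": the same for the moment, N m; "finger_gap": opening from 0.0 (shut) to 1.0 (fully open); "finger_force": force on a finger pad.
Only numpy, scipy, OpenCV 4.12 (cv2) and the standard library are available. Lean on these libraries where they do the work, as an engineer would, in place of code of your own. Each camera call takes 0.05 s, during which the arm holds its last target. There are 200 camera calls.

## Working session

There is one attempt and no reset: what is moved stays moved. The work goes in short steps, Python scripts to look and compute and a shell command to move; the robot and the scene stay as the last step left them, time stands still between calls to the robot, and variables do not carry over. Pictures are saved under pics/ and viewed, at most 10 in all, crops included, and the job is handed in when it is done.

```bash
mkdir -p pics; ls; python3 - <<'E'
from plant import readout, imaging, bot, nets
import cv2,numpy as np
s=readout.read_state();print({k:np.round(v,3) for k,v in s.items()},bot.tip_reach)
ims=[]
for c in("scene","top"):
    im=imaging.capture(c);ims.append(im)
    k=imaging.calibration(c);print(c,np.round(k["intrinsics"],1).tolist(),np.round(k["R"],3).tolist(),np.round(k["t"],3))
    for q in("push_block_hole","free_stand","free_stand_peg","gauge_center","offcut_center","glue_center"):
        print(q,[(round(d["p"],2),np.round(d["rect"],0).tolist()) for d in nets.cut_out(q,c)][:3])
    cv2.imwrite(f"pics/{c}0.png",im[:,:,::-1])
print(np.round(imaging.calibration("wrist")["T_tool_cam"],3))
E
```

```text
pics
{'time': np.float64(0.0), 'q': array([-1.345,  0.435,  0.025,  1.574, -0.012,  1.134, -0.075]), 'qd': array([ 0.001, -0.   ,  0.001,  0.001,  0.002,  0.001,  0.001]), 'tau': array([ 0.0000e+00, -6.6785e+01,  9.8500e-01, -3.1446e+01, -6.1000e-02,
        4.3000e-02,  0.0000e+00]), 'tool_pos': array([0.202, 0.591, 0.245]), 'ee_rot': array([-5.140e-01, -3.099e+00,  3.000e-03]), 'wrist_force': array([ 0.072, -0.609, -0.419]), 'torque': array([ 0.004,  0.016, -0.033]), 'finger_force': np.float64(0.0), 'finger_gap': np.float64(0.999)} 0.019
scene [[359.2, 0.0, 250.3], [0.0, 359.2, 189.2], [0.0, 0.0, 1.0]] [[0.017, 1.0, -0.017], [0.715, -0.024, -0.698], [-0.699, 0.0, -0.716]] [-0.003 -0.342  1.306]
push_block_hole [(0.88, [373.0, 176.0, 55.0, 74.0])]
free_stand [(0.57, [240.0, 197.0, 46.0, 112.0])]
free_stand_peg [(0.76, [239.0, 198.0, 46.0, 111.0])]
gauge_center [(0.72, [117.0, 189.0, 39.0, 46.0])]
offcut_center [(0.65, [119.0, 189.0, 43.0, 45.0]), (0.64, [252.0, 175.0, 19.0, 37.0])]
glue_center [(0.75, [324.0, 261.0, 33.0, 54.0])]
top [[423.7, 0.0, 252.3], [0.0, 423.7, 191.7], [0.0, 0.0, 1.0]] [[-0.006, -1.0, 0.008], [-0.984, 0.004, -0.177], [0.177, -0.009, -0.984]] [-0.003  0.609  1.114]
push_block_hole [(0.97, [136.0, 242.0, 38.0, 64.0])]
free_stand [(0.76, [262.0, 190.0, 40.0, 54.0])]
free_stand_peg [(0.8, [265.0, 190.0, 38.0, 53.0])]
gauge_center [(0.77, [366.0, 188.0, 30.0, 14.0])]
offcut_center [(0.95, [251.0, 256.0, 22.0, 39.0])]
glue_center [(0.9, [202.0, 144.0, 26.0, 27.0])]
[[-0.    -0.967 -0.255  0.068]
 [ 1.     0.    -0.002 -0.001]
 [ 0.002 -0.255  0.967 -0.139]
 [ 0.     0.     0.     1.   ]]
```

```bash
python3 - <<'E'
import cv2
a=cv2.imread("pics/scene0.png");b=cv2.imread("pics/top0.png")
cv2.imwrite("pics/a.png",cv2.resize(a[100:340,60:440],None,fx=2.1,fy=2.1,interpolation=cv2.INTER_CUBIC))
cv2.imwrite("pics/b.png",cv2.resize(b[110:310,90:410],None,fx=2.5,fy=2.5,interpolation=cv2.INTER_CUBIC))
E
```

```text
(no output)
```

View pics/a.png

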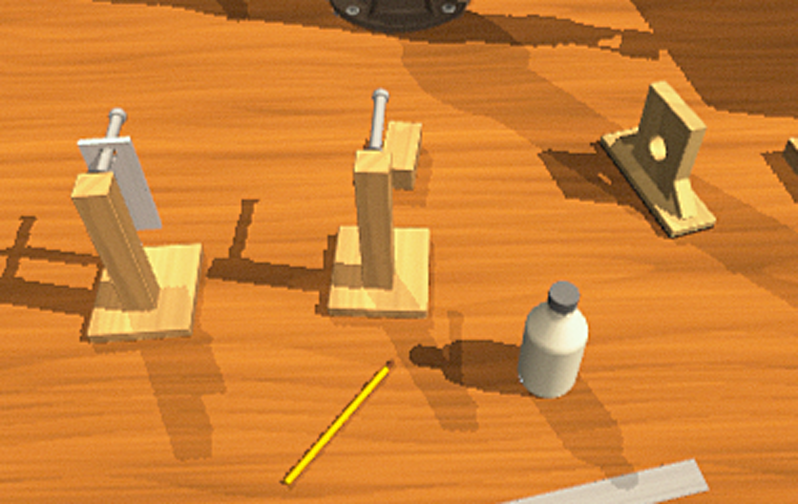

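View pics/b.png

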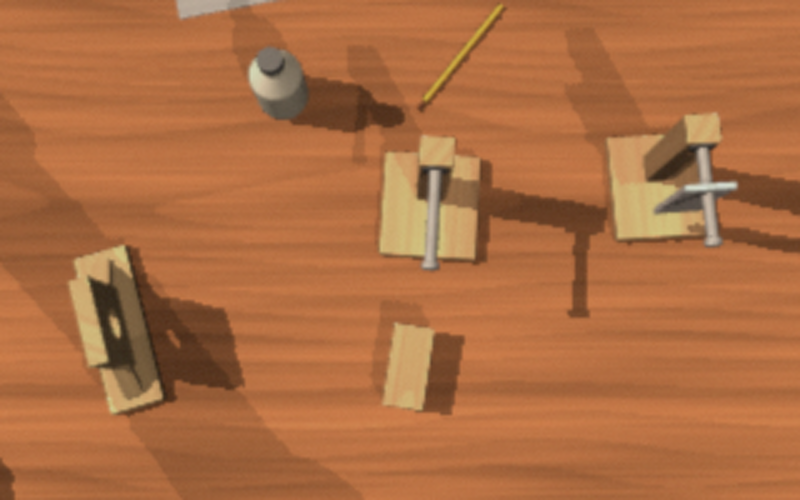

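The top view shows the push block at the left with its board's top face around crop (90,322). The empty peg is in the middle, from post (434,170) to collar (430,264), and the plate hangs on the right-hand peg. The scene view agrees: empty peg from (377,150) to (380,95), board top from (657,86) to (697,130).

```bash
cat > h.py <<'E'
import numpy as np
from plant import readout, imaging, nets
from scipy.spatial.transform import Rotation as Ro
def ray(px,k,z):
    K,R,t=[np.array(k[n]) for n in("intrinsics","R","t")]
    px=np.atleast_2d(px);d=np.c_[px,np.ones(len(px))]@np.linalg.inv(K).T@R
    c=-R.T@t
    return c+d*((z-c[2])/d[:,2])[:,None]
def wristcal(s):
    k=imaging.calibration("wrist");T=np.eye(4);T[:3,:3]=Ro.from_rotvec(s["ee_rot"]).as_matrix();T[:3,3]=s["tool_pos"]
    C=np.linalg.inv(T@np.array(k["T_tool_cam"]))
    return dict(intrinsics=k["intrinsics"],R=C[:3,:3],t=C[:3,3])
E
python3 - <<'E'
from h import *
T=imaging.calibration("top");S=imaging.calibration("scene")
t=lambda p:np.array(p)/2.5+[90,110]
s=lambda p:np.array(p)/2.1+[60,100]
p=lambda *a:print(a[0],np.round(a[1],3).tolist())
p("peg top",ray(t([[434,170],[430,264]]),T,.19))
p("peg scene",ray(s([[377,150],[380,94]]),S,.19))
p("post top T",ray(t([[420,137],[455,137],[454,168],[418,168]]),T,.202))
p("block top T",ray(t([[70,281],[92,275],[109,362],[88,367]]),T,.13))
p("block top S",ray(s([[652,90],[665,82],[705,128],[690,133]]),S,.13))
p("base T",ray(t([[126,246],[163,402],[113,413]]),T,.015))
p("gauge T",ray(t([[684,188],[736,185]]),T,.20))
p("offcut",ray(t([[397,324],[433,328],[423,410],[384,404]]),T,.038))
p("glue",ray(t([[272,62]]),T,.14))
st=readout.read_state();print(Ro.from_rotvec(st["ee_rot"]).as_matrix().round(3))
E
```

```text
peg top [[0.619, -0.032, 0.19], [0.526, -0.027, 0.19]]
peg scene [[0.611, -0.027, 0.19], [0.523, -0.024, 0.19]]
post top T [[0.649, -0.019, 0.202], [0.649, -0.053, 0.202], [0.618, -0.051, 0.202], [0.618, -0.016, 0.202]]
block top T [[0.518, 0.336, 0.13], [0.524, 0.314, 0.13], [0.436, 0.293, 0.13], [0.431, 0.314, 0.13]]
block top S [[0.453, 0.298, 0.13], [0.438, 0.317, 0.13], [0.523, 0.34, 0.13], [0.53, 0.321, 0.13]]
base T [[0.569, 0.311, 0.015], [0.396, 0.263, 0.015], [0.384, 0.317, 0.015]]
gauge T [[0.598, -0.274, 0.2], [0.6, -0.325, 0.2]]
offcut [[0.479, 0.005, 0.038], [0.474, -0.035, 0.038], [0.386, -0.023, 0.038], [0.392, 0.019, 0.038]]
glue [[0.745, 0.134, 0.14]]
[[-0.946  0.323 -0.   ]
 [ 0.323  0.946 -0.   ]
 [-0.    -0.    -1.   ]]
```

```bash
python3 -m creep '[[[0,0,0,-0.118,1],[0,0,0,-0.118,1],[0,0,0,-0.118,1],[0,0,0,-0.118,1],[0,0,0,-0.118,1]]]' && python3 -m creep '[[[-19.5,-33.8,0,0,1],[-19.5,-33.8,0,0,1],[-19.5,-33.8,0,0,1],[-19.5,-33.8,0,0,1],[-19.5,-33.8,0,0,1],[-19.5,-33.8,0,0,1],[-19.5,-33.8,0,0,1],[-19.5,-33.8,0,0,1],[-19.5,-33.8,0,0,1],[0,0,0,0,1]]]'
cat > look.py <<'E'
import sys,cv2
from h import *
s=readout.read_state();im=imaging.capture("wrist");cv2.imwrite(sys.argv[1],im[:,:,::-1])
R=Ro.from_rotvec(s["ee_rot"]).as_matrix()
print(s["time"],s["tool_pos"].round(4),"x",R[:,0].round(3),"y",R[:,1].round(3),s["q"].round(2),s["wrist_force"].round(1),s["finger_gap"])
np.save("s.npy",np.r_[s["tool_pos"],s["ee_rot"]])
for q in sys.argv[2:]:
    for d in nets.cut_out(q,"wrist")[:2]:
        print(q,round(d["p"],2),np.round(d["rect"],1))
E
python3 look.py pics/w1.png push_block_hole
```

```text
time: 1.12
tool_pos: [0.2018, 0.5915, 0.2458]
ee_rot: [-0.418, 3.114, 0.0]
wrist_force: [-0.4, 1.1, 0.1]
finger_gap: 0.998
finger_force: 0.0
time: 1.95
tool_pos: [0.4566, 0.3351, 0.246]
ee_rot: [-0.391, 3.114, -0.006]
wrist_force: [1.5, -1.5, -0.0]
finger_gap: 1.0
finger_force: 0.0
1.95 [0.4566 0.3351 0.246 ] x [-0.969 -0.247 -0.003] y [-0.247  0.969 -0.004] [-0.73  0.34  0.    1.72  0.    1.08  1.09] [ 1.5 -1.5 -0. ] 1.0004915206103464
push_block_hole 0.78 [242.6 177.   53.1 139. ]
```

View pics/w1.png

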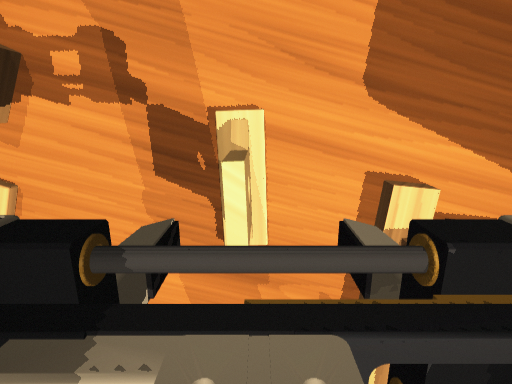

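The wrist view shows the block lined up with the tool. Its board top runs from (219–248,160) down to (223–247,245), and its base end is at (216–264,110). Another wooden piece lies at (410,205).

```bash
python3 - <<'E'
from h import *
v=np.load("s.npy");k=wristcal(dict(tool_pos=v[:3],ee_rot=v[3:]))
print(ray([[219,160],[248,160],[223,244],[247,244]],k,.13).round(4))
print("base",ray([[216,110],[264,109],[268,244]],k,.015).round(4))
print("obj",ray([[390,182],[440,188]],k,.04).round(4))
E
```

```text
[[0.4372 0.2924 0.13  ]
 [0.4309 0.3169 0.13  ]
 [0.514  0.3131 0.13  ]
 [0.5084 0.335  0.13  ]]
base [[0.3997 0.2645 0.015 ]
 [0.3842 0.3206 0.015 ]
 [0.5546 0.3706 0.015 ]]
obj [[0.4288 0.4881 0.04  ]
 [0.4209 0.549  0.04  ]]
```

```bash
python3 -m creep '[[[-16,-23.7,0,-0.015,1],[0,0,26,0,1],[0,0,26,0,1],[0,0,26,0,1],[0,0,26,0,1],[0,0,28,0,1],[0,0,0,0,1],[0,0,0,0,1]]]' && python3 -m creep '[[[0,0,0,0,0],[0,0,0,0,0],[0,0,0,0,0],[0,0,0,0,0],[0,0,0,0,0],[0,0,0,0,0],[0,0,0,0,0],[0,0,0,0,0]]]'
```

```text
time: 2.72
tool_pos: [0.4699, 0.3248, 0.113]
ee_rot: [0.435, -3.108, 0.002]
wrist_force: [-0.2, -0.0, 0.3]
finger_gap: 1.0
finger_force: 0.0
time: 3.38
tool_pos: [0.4715, 0.3241, 0.1138]
ee_rot: [-0.432, 3.112, 0.0]
wrist_force: [-0.5, -0.3, -0.2]
finger_gap: 0.469
finger_force: 0.0
```

```bash
python3 -m creep '[[[-4,-9.6,0,0,0.47],[0,0,0,0,0.47],[0,0,0,0,0.47],[0,0,0,0,0],[0,0,0,0,0],[0,0,0,0,0],[0,0,0,0,0],[0,0,0,0,0],[0,0,0,0,0],[0,0,0,0,0]]]' && python3 -m creep '[[[0,0,0,0,0],[0,0,0,0,0],[0,0,-15,0,0],[0,0,-30,0,0],[0,0,-35,0,0],[0,0,-35,0,0],[0,0,-35,0,0],[0,0,0,0,0],[0,0,0,0,0]]]'
python3 - <<'E'
from h import *
s=readout.read_state();R=Ro.from_rotvec(s["ee_rot"]).as_matrix();print(R.round(3),s["q"].round(2))
E
```

```text
time: 4.22
tool_pos: [0.4777, 0.3161, 0.1136]
ee_rot: [0.433, -3.111, 0.0]
wrist_force: [-0.1, 0.1, -1.7]
finger_gap: 0.217
finger_force: 30.0
time: 4.97
tool_pos: [0.4788, 0.3166, 0.2657]
ee_rot: [-0.432, 3.108, 0.003]
wrist_force: [0.8, 0.9, -3.3]
finger_gap: 0.218
finger_force: 30.0
[[-0.962 -0.272  0.003]
 [-0.272  0.962  0.003]
 [-0.004  0.002 -1.   ]] [-0.68  0.33  0.01  1.68 -0.    1.13  1.17]
```

```bash
python3 -m creep '[[[0,0,0,0.105,0],[0,0,0,0.105,0],[0,0,0,0.105,0],[0,0,0,0.105,0],[0,0,0,0.105,0],[0,0,0,0.105,0],[0,0,0,0.105,0],[0,0,0,0.105,0],[0,0,0,0.105,0]]]' && python3 -m creep '[[[0,0,0,0.105,0],[0,0,0,0.105,0],[0,0,0,0.105,0],[0,0,0,0.105,0],[0,0,0,0.105,0],[0,0,0,0.105,0],[0,0,0,0.105,0],[0,0,0,0.105,0],[0,0,0,0.105,0]]]'
python3 - <<'E'
from h import *
s=readout.read_state();R=Ro.from_rotvec(s["ee_rot"]).as_matrix();print(R.round(3),s["q"].round(2))
print("to (.43,-.027):",1000*R.T@(np.array([.43,-.027,s["tool_pos"][2]])-s["tool_pos"]))
E
```

```text
time: 5.72
tool_pos: [0.4771, 0.3153, 0.2615]
ee_rot: [-1.039, -2.963, 0.005]
wrist_force: [-0.4, 0.8, -3.0]
finger_gap: 0.207
finger_force: 30.0
time: 6.47
tool_pos: [0.4771, 0.3153, 0.2616]
ee_rot: [2.275, 2.167, -0.006]
wrist_force: [0.2, -0.1, -2.6]
finger_gap: 0.219
finger_force: 30.0
[[ 0.048  0.999 -0.003]
 [ 0.999 -0.049 -0.003]
 [-0.003 -0.002 -1.   ]] [-0.96  0.34  0.39  1.7  -0.14  1.12 -0.58]
to (.43,-.027): [-344.16905368  -30.41110682    0.99533235]
```

```bash
python3 -m creep '[[[-20,-8,0,0,0],[-36,-8,0,0,0],[-36,-8,0,0,0],[-36,-6,0,0,0],[-36,0,0,0,0],[-36,0,0,0,0],[-36,0,0,0,0],[-36,0,0,0,0],[-36,0,0,0,0],[-20,0,0,0,0]]]' && python3 -m creep '[[[-16,0,0,0,0],[0,0,0,0,0],[0,0,0,0,0],[0,0,0,0,0]]]'
python3 look.py pics/w2.png free_stand_peg push_block_hole; python3 - <<'E'
from h import *
import cv2
b=imaging.capture("scene");cv2.imwrite("pics/s2.png",cv2.resize(b[80:280,160:360,::-1],None,fx=3,fy=3,interpolation=cv2.INTER_CUBIC))
E
```

```text
time: 7.3
tool_pos: [0.432, -0.0146, 0.2624]
ee_rot: [-2.272, -2.168, 0.005]
wrist_force: [0.6, -0.8, -1.7]
finger_gap: 0.214
finger_force: 30.0
time: 7.63
tool_pos: [0.4325, -0.0257, 0.2628]
ee_rot: [-2.268, -2.173, 0.002]
wrist_force: [0.2, -0.3, -1.8]
finger_gap: 0.219
finger_force: 30.0
7.6333 [ 0.4325 -0.0257  0.2628] x [ 0.043  0.999 -0.   ] y [ 0.999 -0.043 -0.002] [-0.59  0.09  0.59  2.02 -0.06  1.05 -0.02] [ 0.2 -0.3 -1.8] 0.21861020142032545
free_stand_peg 0.58 [428.6 171.5 166.8  95.8]
push_block_hole 0.86 [259.4 192.4  72.9 211.8]
push_block_hole 0.39 [427.6 170.5 162.5  99.4]
```

View pics/w2.png

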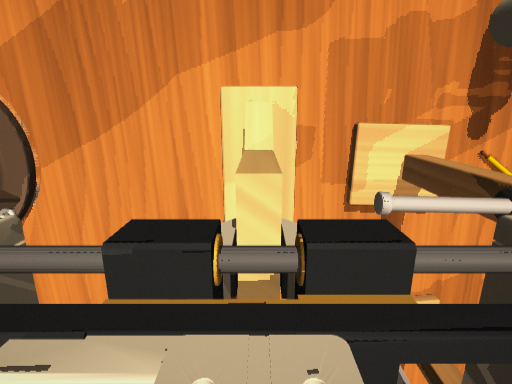

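View pics/s2.png

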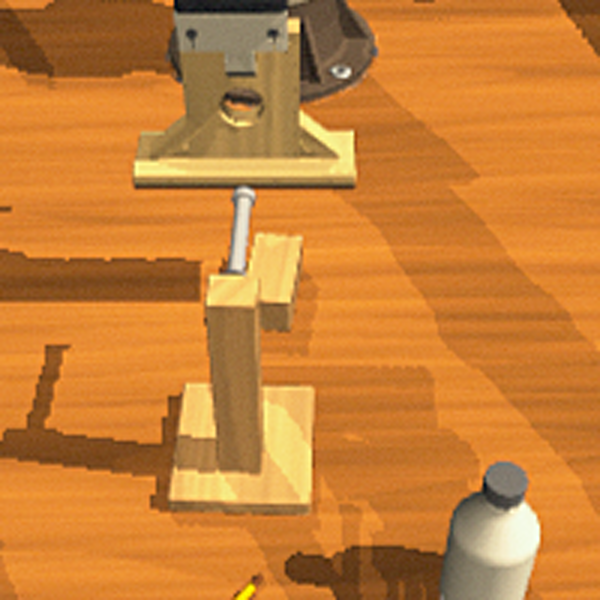

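In the wrist view the peg runs from the collar at (383,203) to about (510,206). The scene crop shows the hole at (242,105), upright, with the collar at (243,193) and the peg's foot at (234,272).

```bash
python3 - <<'E'
from h import *
v=np.load("s.npy");k=wristcal(dict(tool_pos=v[:3],ee_rot=v[3:]))
print("wrist peg",ray([[383,203.5],[400,204.5],[508,206]],k,.19).round(4).tolist())
S=imaging.calibration("scene");s=lambda p:np.array(p)/3+[160,80]
print("scene peg",ray(s([[244,190],[235,270]]),S,.19).round(4).tolist())
for z in(.20,.205,.21,.215,.22): print("hole",ray(s([242,106]),S,z).round(4).tolist())
print("board sides/top z",ray(s([[184,52],[300,20],[135,160],[355,158]]),S,.16).round(4).tolist())
E
```

```text
wrist peg [[0.5262, -0.0283, 0.19], [0.539, -0.0296, 0.19], [0.6203, -0.0342, 0.19]]
scene peg [[0.5179, -0.0229, 0.19], [0.6063, -0.0291, 0.19]]
hole [[0.4224, -0.0242, 0.2]]
hole [[0.4298, -0.024, 0.205]]
hole [[0.4372, -0.0238, 0.21]]
hole [[0.4446, -0.0236, 0.215]]
hole [[0.452, -0.0234, 0.22]]
board sides/top z [[0.2732, -0.0797, 0.16], [0.2206, 0.03, 0.16], [0.4372, -0.1136, 0.16], [0.4416, 0.0671, 0.16]]
```

```bash
python3 -m creep '[[[3,0,8,0.018,0],[0,0,8,0,0],[0,0,8,0,0],[0,12,0,0,0],[0,12,0,0,0],[0,12,0,0,0],[0,0,0,0,0],[0,0,0,0,0],[0,0,0,0,0]]]'
python3 - <<'E'
from h import *
import cv2
s=readout.read_state();R=Ro.from_rotvec(s["ee_rot"]).as_matrix();print(s["tool_pos"],R.round(3))
print("to final",1000*R.T@(np.array([.555,-.0288,.239])-s["tool_pos"]))
b=imaging.capture("scene");cv2.imwrite("pics/s3.png",cv2.resize(b[100:200,190:290,::-1],None,fx=6,fy=6,interpolation=cv2.INTER_CUBIC))
E
```

```text
time: 8.58
tool_pos: [0.4693, -0.0258, 0.2395]
ee_rot: [-2.289, -2.152, 0.001]
wrist_force: [-0.3, 1.1, -3.3]
finger_gap: 0.215
finger_force: 30.0
[ 0.46925968 -0.025814    0.23952549] [[ 0.061  0.998 -0.001]
 [ 0.998 -0.061 -0.   ]
 [-0.    -0.001 -1.   ]]
to final [ 2.2887803  85.76205538  0.47527621]
```

View pics/s3.png

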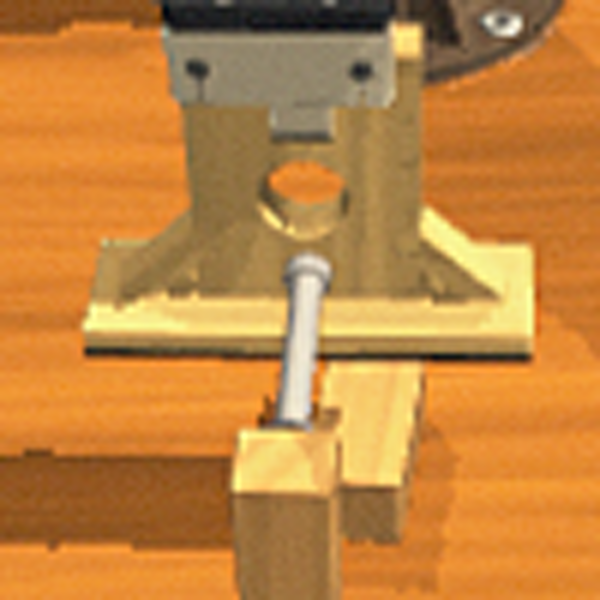

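The scene crop shows the hole centre at (304,199). The peg's axis, extended to the board, would meet it at about (314,203), so the block needs roughly 3–4 mm to +y and the height is right.

```bash
python3 -m creep '[[[3.5,0,0,0,0],[0,8,0,0,0],[0,10,0,0,0],[0,10,0,0,0],[0,10,0,0,0],[0,10,0,0,0],[0,2,0,0,0],[0,0,0,0,0],[0,0,0,0,0]]]'
python3 - <<'E'
from h import *
import cv2
s=readout.read_state();print(s["tool_pos"],s["wrist_force"],s["torque"])
b=imaging.capture("scene");cv2.imwrite("pics/s4.png",cv2.resize(b[100:200,190:290,::-1],None,fx=6,fy=6,interpolation=cv2.INTER_CUBIC))
E
```

```text
time: 9.38
tool_pos: [0.5192, -0.0253, 0.2394]
ee_rot: [-2.288, -2.152, 0.001]
wrist_force: [-0.7, -0.9, -2.3]
finger_gap: 0.216
finger_force: 30.0
[ 0.51915108 -0.02534492  0.23942063] [-0.66113914 -0.93836953 -2.28119914] [-0.10412371  0.06505626 -0.00020422]
```

View pics/s4.png

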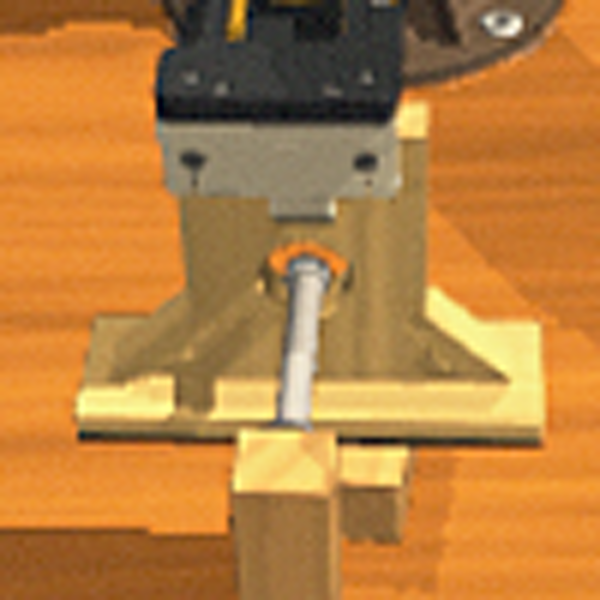

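The collar at (309,270) is inside the hole and well centred, so I carry on, then lower the block onto the peg.

```bash
python3 -m creep '[[[0,8,0,0,0],[0,10,0,0,0],[0,10,0,0,0],[0,8,0,0,0],[0,0,0,0,0],[0,0,0,0,0]]]' && python3 -m creep '[[[0,0,3,0,0],[0,0,3,0,0],[0,0,2,0,0],[0,0,1,0,0],[0,0,0,0,0],[0,0,0,0,0]]]'
```

```text
time: 9.93
tool_pos: [0.5557, -0.0275, 0.2394]
ee_rot: [2.288, 2.152, -0.001]
wrist_force: [-1.4, -0.6, -3.3]
finger_gap: 0.213
finger_force: 30.0
time: 10.43
tool_pos: [0.5552, -0.0273, 0.2307]
ee_rot: [-2.288, -2.153, -0.0]
wrist_force: [-0.5, -0.5, -2.1]
finger_gap: 0.215
finger_force: 30.0
```

```bash
python3 -m creep '[[[0,0,1,0,0],[0,0,1,0,0],[0,0,0,0,0],[0,0,0,0,0]]]' && python3 -m creep '[[[0,0,0.5,0,0],[0,0,0.5,0,0],[0,0,0,0,0],[0,0,0,0,0]]]'
```

```text
time: 10.77
tool_pos: [0.5552, -0.0273, 0.2287]
ee_rot: [-2.288, -2.153, 0.0]
wrist_force: [0.1, 0.1, -2.4]
finger_gap: 0.218
finger_force: 30.0
time: 11.1
tool_pos: [0.5553, -0.0273, 0.2277]
ee_rot: [-2.288, -2.153, 0.0]
wrist_force: [-0.5, 0.1, -2.8]
finger_gap: 0.218
finger_force: 30.0
```

```bash
python3 -m creep '[[[0,0,0.7,0,0],[0,0,0.7,0,0],[0,0,0,0,0],[0,0,0,0,0]]]' && python3 -m creep '[[[0,0,0.5,0,0],[0,0,0.5,0,0],[0,0,0,0,0],[0,0,0,0,0]]]'
```

```text
time: 11.43
tool_pos: [0.5554, -0.0274, 0.2273]
ee_rot: [-2.288, -2.152, -0.001]
wrist_force: [-3.1, 0.6, 8.1]
finger_gap: 0.219
finger_force: 30.0
time: 11.77
tool_pos: [0.5554, -0.0274, 0.2272]
ee_rot: [-2.288, -2.152, -0.003]
wrist_force: [-8.1, 0.9, 18.3]
finger_gap: 0.215
finger_force: 30.0
```

Contact: the hole's top edge rests on the peg. I ease off and open part way.

```bash
python3 -m creep '[[[0,0,-1.5,0,0],[0,0,0,0,0],[0,0,0,0,0.3],[0,0,0,0,0.4],[0,0,0,0,0.5],[0,0,0,0,0.5],[0,0,0,0,0.5],[0,0,0,0,0.5]]]' && python3 -m creep '[[[0,0,0,0,0.5],[0,0,-5,0,0.5],[0,0,-10,0,0.5],[0,0,-20,0,0.5],[0,0,-30,0,0.5],[0,0,-30,0,0.5],[0,0,-20,0,0.5],[0,0,0,0,0.5],[0,0,0,0,0.5]]]'
python3 - <<'E'
from h import *
import cv2
a=imaging.capture("top")
b=imaging.capture("scene");f=lambda c:cv2.resize(c[:,:,::-1],None,fx=4,fy=4,interpolation=cv2.INTER_CUBIC)
cv2.imwrite("pics/s5.png",np.hstack([f(b[100:230,195:290]),f(a[140:270,215:310])]))
E
```

```text
time: 12.43
tool_pos: [0.5553, -0.0273, 0.2267]
ee_rot: [2.288, 2.152, -0.0]
wrist_force: [-0.1, 0.2, -0.5]
finger_gap: 0.496
finger_force: 0.0
time: 13.18
tool_pos: [0.5559, -0.0275, 0.3437]
ee_rot: [2.287, 2.151, 0.004]
wrist_force: [0.2, 0.5, 0.4]
finger_gap: 0.5
finger_force: 0.0
```

View pics/s5.png

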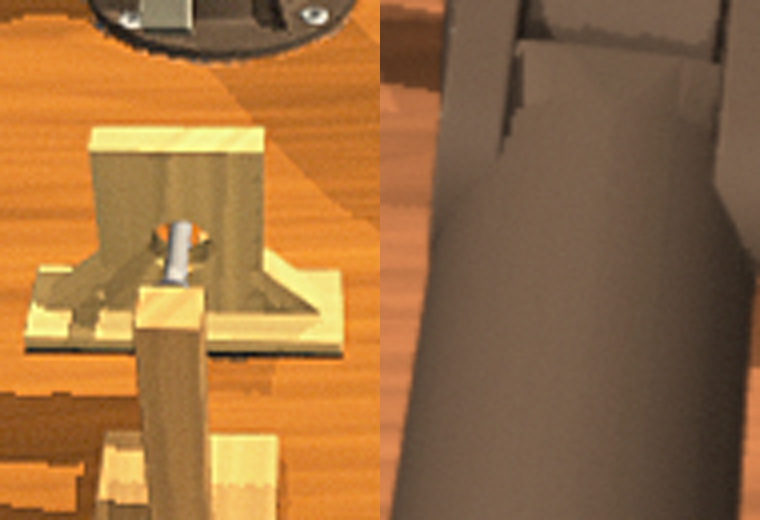

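The block hangs on the peg, upright and clear of the gripper, with its hole at crop (180,240). I let it settle and check that it is still before handing in.

```bash
python3 -m creep '[[[0,0,-20,0,0.5],[0,0,0,0,0.5],[0,0,0,0,0.5],[0,0,0,0,0.5],[0,0,0,0,0.5],[0,0,0,0,0.5],[0,0,0,0,0.5],[0,0,0,0,0.5],[0,0,0,0,0.5],[0,0,0,0,0.5]]]' >/dev/null; for i in 1 2 3 4; do python3 -m creep '[[[0,0,0,0,0.5],[0,0,0,0,0.5],[0,0,0,0,0.5],[0,0,0,0,0.5],[0,0,0,0,0.5],[0,0,0,0,0.5],[0,0,0,0,0.5],[0,0,0,0,0.5],[0,0,0,0,0.5],[0,0,0,0,0.5]]]' >/dev/null; done
python3 - <<'E'
from h import *
from plant import bot
r=[]
for i in range(6):
    r.append(imaging.capture("scene")[125:190,195:290].astype(int))
print([np.abs(x-r[0]).mean().round(2) for x in r],[int((np.abs(x-r[0]).max(2)>40).sum()) for x in r],readout.read_state()["time"])
if max((np.abs(x-r[0]).max(2)>40).sum() for x in r)<30: print(bot.hand_in())
E
```

```text
[np.float64(0.0), np.float64(2.85), np.float64(2.86), np.float64(2.85), np.float64(2.84), np.float64(2.85)] [0, 0, 0, 0, 0, 0] 17.75
the job is handed in; nothing more can be done
None
```

The push block is hanging freely and still on the empty peg, between the post and the collar, and I handed the job in at about 18 s. The gripper was clear of it, and I never moved near the plate, offcut or glue bottle. The hand-in gave back no verdict.

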